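# Open the hardware sorting case and sort two knobs

## Robot

A 6-joint arm with a two-finger parallel gripper is mounted at the origin on the work surface. World frame = base frame: x ahead of the robot, y to its left, z up, the work surface at z = 0. Lengths are in mm, angles in rad, forces in N, time in s.
With the tool pointing down it reaches from about 350 to 775 mm from the base axis. Payload 7.3 kg.
Tool frame: the origin (TCP) lies between the finger pads; the fingertips stand 22 mm ahead of it and the grasp point (between the pads) lies 3 mm ahead of it; z points along the fingers, y is the line along which they close (so a half turn about z gives the same grasp; the last joint's range is limited). The gripper opens to 92 mm and grips with 3 to 60 N. Pads are 19 mm wide; open, the fingers measure 130 mm over their backs; the gripper's body (75 mm by 190 mm) begins 47 mm behind the grasp point.
Start: joints at [-1.386, 0.342, 1.524, -0, 1.275, -0.146], TCP at [170.542, -496.546, 248.741] pointing down, gripper open.
Joint ranges: [-2.53, 2.53], [-0.77, 2.02], [0.04, 2.7], [-1, 4.14], [0.28, 2.66], [-3.11, 3.11]. Speed limits (rad/s): [2.57, 2.57, 3.14, 3.14, 3.14, 3.14].

## Interface

Orientations are given as a 3x3 rotation matrix whose columns are the frame's x, y, z axes.
In Python, from plant import * gives the robot as it stands. The module is installed in compiled form; this text tells all that it offers.
- The arm moves only by the shell command python3 -m handwheel 'ROWS'. ROWS is JSON, a list of rows, each a list of 5 numbers: the opening, from 0 (shut) to 1 (fully open), then the shift along the tool's x, y, z in cm, then the turn about the tool's z in degrees. In form: [[fingers, dx, dy, dz, yaw], ...]. A call has exactly 8 rows; each row shifts and turns the commanded pose from where the row before left it, along the tool's axes as they then stand; what a row does not reach is not made up. A row lasts 1/8 s, in which the tool goes at most 62.5 mm and 10.7 degrees, less where a joint would pass 70% of its speed; a pose out of reach is approached as far as the arm can. A call is refused whole if a number of a shift passes 6.25 or a number of a turn 10.7, either way. A call with a gripper value outside its range is refused whole. The fingers move at their own pace and stop on an object; the grip force is fixed at half the most. Time passes only in rows, so rows that do not move let the fingers close, or fill a call up. It gives the time, the measured TCP pose, the force, the opening and the grip force at its end, in the units of the state.
- sense(): the state, without advancing time (a new reading comes with each control period).
- camera(name): name is "side" or "top"; returns the picture (480x640x3 uint8, blue, green, red); there is no depth.
- get_calibration(name): a dict with "mtx" (3x3 intrinsics, pixels), "R" (3x3) and "t" (3): a world point X has camera coordinates R X + t. Camera axes: x right, y down, z forward; pixel columns grow to the right and rows downward; lengths in mm; the calibration is good to about 2 mm. A picture is of the moment at which its call begins. get_calibration takes no time and is no camera call.
- job_done(): hands the job in; it is judged then, once.
Trained networks look in the newest picture that a camera, given by its name, has taken for a name from the list of things; names that differ only in an ending like _2 or _b are one class to them, and where a whole thing is asked for, a point or a joint stands for the part that bears it (a point fixed in the world has none). Each returns a list of dicts, best first, with "p" (0 to 1); they miss things now and then, are a little off and sometimes report something else, mostly with a low value. They report only what shows in the picture. A call takes as long as a camera call.
- outline_of(camera, name): "mask" (480x640 bool, what is visible of it) and "position" ([column, row] in pixels, amid what is visible of it).
The state is a dict: "t": time; "joint_pos": joint angles; "dq": joint speeds; "tau": joint torques, N m; "eef_pos": TCP position; "ee_rot": TCP orientation; "contact_force": force on the tool from outside, world axes, zero at the start; "torque": the same for the moment, N m; "finger_gap": finger opening in mm; "grasp_force": force on a finger pad.
Only numpy, scipy, OpenCV 4.12 (cv2) and the standard library are available. Lean on these libraries where they do the work, as an engineer would, in place of code of your own. Each camera call takes 0.05 s, during which the arm holds its last target. There are 200 camera calls.

## Task

Lift the blue lid of the sorting case (its yellow tab overhangs the front) all the way back until it rests on its stop, pressing with less than 35 N, and let it go. Then put the loose white knob and the loose brass knob each into the pocket that already holds a knob of its kind, leaving the lid open and the other things on the table where they are.

Things in the scene. Friction and masses are not known exactly. Their poses are not given: they have to be found in the camera images.
- case: Grey sorting case, fixed, 160 mm deep (x), 260 wide (y), rim 60 high; walls, floor and two full-height dividers 5 thick. Three upward-open pockets side by side along y, each 80 mm wide, 150 front to back, hidden by the lid at the start. Origin: centre of its underside; -x is its front, roughly towards the robot; z up
- lid (a joint): Hinge of the case's flat blue lid (opaque, 6 mm thick, 250 g): 0 shut, grows as it opens, 1.83 rad = resting on its stop, leaning 15 degrees back past upright. The stiff hinge stays where it is left; it starts shut or slightly ajar and needs about 3 N at the tab
- lid_hinge (a point): Middle of the hinge line, at the case's far (+x) rim, 60 mm high, at the level of the lid's underside; the hinge runs along the case's y. The lid turns up about it, from lying towards -x
- lid_tab (a point): Middle of the outer lower edge of the lid's yellow pull tab, 190 mm from the hinge line. The tab is 100 mm wide and 6 mm thick and overhangs the case's front wall by 30 mm, free underneath; moves with the lid
- pocket_left (a point): Centre of the floor of the pocket on the case's +y side, 5 mm above the table
- pocket_mid (a point): Centre of the floor of the middle pocket
- pocket_right (a point): Centre of the floor of the pocket on the case's -y side
- knob_white_mid (a point): The loose white ceramic knob on the table: cabinet knob standing on its foot: 32 mm high, round mushroom head 34 mm across between 17 and 28 mm above its underside, foot 25 mm across, 45 g. This point is on its axis, 16 mm above its underside
- knob_brass_mid (a point): The loose brass knob on the table: cabinet knob standing on its foot: 32 mm high, round mushroom head 34 mm across between 17 and 28 mm above its underside, foot 25 mm across, 45 g. This point is on its axis, 16 mm above its underside
- knob_white: The same loose white knob, origin at the centre of its underside, z along its axis
- knob_brass: The same loose brass knob, origin at the centre of its underside, z along its axis
- stock_white_mid (a point): A white ceramic knob of the same shape and size, standing in one pocket of the case, in its back half (about 45 mm behind the pocket's centre); which pocket varies. This point is on its axis, 16 mm above its underside
- stock_brass_mid (a point): A brass knob of the same shape and size, standing in one pocket of the case, in its back half (about 45 mm behind the pocket's centre); which pocket varies. This point is on its axis, 16 mm above its underside
- stock_wood_mid (a point): A dark wooden knob of the same shape and size, standing in one pocket of the case, in its back half (about 45 mm behind the pocket's centre); which pocket varies. This point is on its axis, 16 mm above its underside
- caster: Bystander, leave alone: small fixed furniture caster standing on its 38 mm square steel plate, black rubber wheel up, 42 mm high
- door_stop: Bystander, leave alone: brass disc 42 mm across with a black rubber bumper on it, 26 mm high
- screw_jar: Bystander, leave alone: amber glass jar, 60 mm across, 85 mm high
- driver: Bystander, leave alone: screwdriver with an orange handle, lying flat
- tin: Bystander, leave alone: open blue tin, 90 mm across, 60 mm high
- pull: Bystander, leave alone: brass bar drawer pull, about 125 mm long, lying flat

How it is judged:
By the outcome, as a careful person would: the job done as asked, in the order asked, and still so for the second after the job is handed in, with the robot touching nothing.
It also fails if it takes over 70 s, if anything falls off the work surface, if the arm or the gripper's body presses on something with over 40 N, if the wrist force passes 120 N, or if a joint passes its speed limit or range.

## Working session

There is one attempt and no reset: what is moved stays moved. The work goes in short steps, Python scripts to look and compute and a shell command to move; the robot and the scene stay as the last step left them, time stands still between calls to the robot, and variables do not carry over. Pictures are saved under pics/ and viewed, at most 10 in all, crops included, and the job is handed in when it is done.

```bash
mkdir -p pics; cat > h.py <<'E'
from plant import *
import numpy as np, cv2
def ray(cam,px):
    c=get_calibration(cam);K,R,t=[np.array(c[k],float) for k in("mtx","R","t")]
    t=t.ravel();d=R.T@np.linalg.solve(K,[px[0],px[1],1.]);return -R.T@t,d
def atz(cam,px,z):
    o,d=ray(cam,px);return o+d*(z-o[2])/d[2]
def proj(cam,X):
    c=get_calibration(cam);p=np.array(c["mtx"])@(np.array(c["R"])@np.array(X,float)+np.ravel(c["t"]));return p[:2]/p[2]
def tri(a,b):
    (o,d),(p,e)=ray("top",a),ray("side",b);s=np.linalg.lstsq(np.c_[d,-e],p-o,rcond=None)[0]
    A,B=o+s[0]*d,p+s[1]*e;return (A+B)/2,np.linalg.norm(A-B)
E
python3 - <<'E'
from h import *
np.set_printoptions(precision=1,suppress=True)
for c in("top","side"):
    cv2.imwrite(f"pics/{c}0.png",camera(c)); print(c,ray(c,(320,240)))
    for n in("case","lid","lid_tab","knob_white","knob_brass","caster","door_stop","screw_jar","driver","tin","pull"):
        print(n,[(round(r["p"],2),np.round(r["position"])) for r in outline_of(c,n)[:2]])
s=sense();print(s["ee_rot"],s["contact_force"],s["t"])
E
```

```text
top (array([ 419.5,    4.1, 1331.7]), array([ 0.1, -0. , -1. ]))
case [(0.78, array([316., 220.])), (0.38, array([314., 220.]))]
lid [(0.58, array([314., 221.]))]
lid_tab [(0.89, array([315., 222.]))]
knob_white []
knob_brass []
caster [(0.55, array([314., 222.])), (0.49, array([189., 229.]))]
door_stop [(0.53, array([417., 227.]))]
screw_jar [(0.88, array([165., 190.])), (0.49, array([431., 177.]))]
driver [(0.61, array([487., 178.])), (0.37, array([414., 226.]))]
tin [(0.96, array([428., 178.]))]
pull [(0.75, array([141., 232.])), (0.45, array([430., 175.]))]
side (array([ 37. , 822. , 644.5]), array([ 0.5, -0.7, -0.5]))
case [(0.59, array([308., 250.])), (0.48, array([361., 168.]))]
lid [(0.97, array([312., 242.])), (0.63, array([360., 170.]))]
lid_tab [(0.71, array([314., 241.]))]
knob_white [(0.59, array([296., 370.]))]
knob_brass [(0.59, array([433., 217.]))]
caster [(0.66, array([314., 239.])), (0.59, array([219., 339.]))]
door_stop [(0.66, array([375., 207.]))]
screw_jar [(0.64, array([155., 324.]))]
driver [(0.8, array([360., 169.])), (0.64, array([339., 185.]))]
tin [(0.9, array([337., 186.]))]
pull [(0.76, array([175., 397.]))]
[[ 0.9  0.3  0. ]
 [ 0.3 -0.9 -0. ]
 [-0.   0.  -1. ]] [-0.1  0.2 -0.5] 1.2
```

View pics/top0.png

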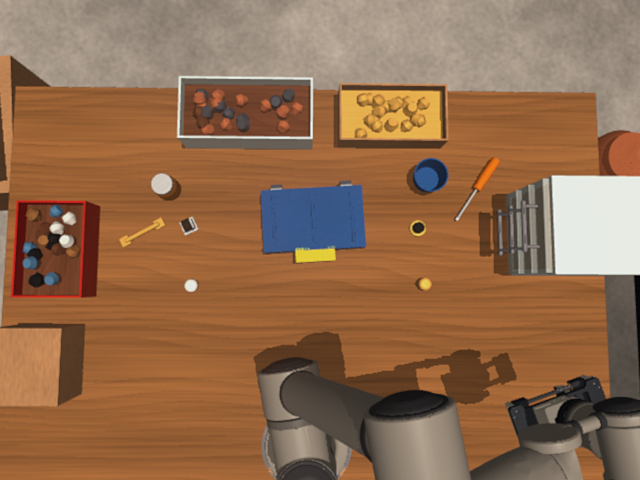

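View pics/side0.png

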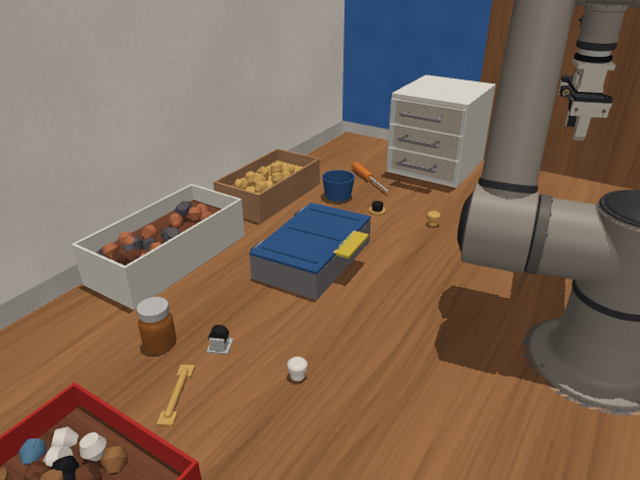

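The top view shows the tab at (315,255), the white knob at (191,286) and the brass knob at (425,284). The door stop is at (418,228) and the caster at (189,226). The side view shows the lid about shut, with its tab at (350,244).

```bash
python3 - <<'E'
from h import *
np.set_printoptions(precision=1,suppress=True)
def blob(img,lo,hi,near):
    m=cv2.inRange(cv2.cvtColor(img,cv2.COLOR_BGR2HSV),lo,hi)
    n,l,s,c=cv2.connectedComponentsWithStats(m)
    i=min([k for k in range(1,n) if s[k,4]>30],key=lambda k:np.hypot(*(c[k]-near)));return (l==i).astype(np.uint8),c[i],s[i]
T,S=cv2.imread("pics/top0.png"),cv2.imread("pics/side0.png")
def quad(m):
    c=max(cv2.findContours(m,0,1)[0],key=cv2.contourArea);return cv2.minAreaRect(c),cv2.approxPolyDP(cv2.convexHull(c),4,True)[:,0]
for img,cam,lid,tab in((T,"top",(315,218),(315,255)),(S,"side",(310,237),(350,244))):
    r,q=quad(blob(img,(100,100,40),(125,255,255),lid)[0]);print(cam,"lid",r[2]);print(q.tolist(),[atz(cam,p,66) for p in q])
    r,q=quad(blob(img,(22,150,120),(35,255,255),tab)[0]);print("tab",r);print(q.tolist(),[atz(cam,p,63) for p in q])
for n,a,b in(("white",(191,286),(297,370)),("brass",(425,284),(433,218))):
    if n=="white": f=lambda i,p:blob(i,(0,0,170),(180,70,255),p)
    else: f=lambda i,p:blob(i,(15,110,120),(30,255,255),p)
    A,B=f(T,a),f(S,b);print(n,A[1:],B[1:],atz("top",A[1],20),tri(A[1],B[1]))
E
```

```text
top lid 86.72950744628906
[[360, 185], [364, 246], [264, 251], [261, 191]] [array([ 668.4, -134.8,   66. ]), array([ 511. , -144.3,   66. ]), array([497. , 109.9,  66. ]), array([651. , 119.6,  66. ])]
tab ((314.9161376953125, 255.4033660888672), (12.070347785949707, 40.00800704956055), 87.70938873291016)
[[334, 249], [333, 260], [296, 262], [295, 251]] [array([503.1, -67.9,  63. ]), array([475.1, -65.4,  63. ]), array([469.6,  28.7,  63. ]), array([497.6,  31.4,  63. ])]
side lid 51.34019088745117
[[370, 217], [316, 273], [250, 254], [310, 203]] [array([ 510.4, -140.9,   66. ]), array([493.3, 116.5,  66. ]), array([645.1, 130.9,  66. ]), array([ 666.8, -127.3,   66. ])]
tab ((351.29852294921875, 243.872314453125), (13.453567504882812, 35.6539192199707), 41.82017135620117)
[[368, 235], [348, 257], [336, 254], [352, 233]] [array([478.3, -70.3,  63. ]), array([471.4,  29.8,  63. ]), array([497.9,  33.1,  63. ]), array([512.1, -59.4,  63. ])]
white (array([190.4, 285.2]), array([184, 279,  13,  13, 128], dtype=int32)) (array([296.8, 363.6]), array([287, 356,  20,  16, 230], dtype=int32)) [409.7 303.9  20. ] (array([410.5, 303.3,  24.5]), np.float64(1.7115014832051438))
brass (array([424.9, 283.6]), array([419, 277,  13,  14, 139], dtype=int32)) (array([433.4, 217.1]), array([426, 210,  15,  16, 167], dtype=int32)) [ 416.1 -309.5   20. ] (array([ 417. , -310.4,   14.6]), np.float64(2.1429364981441408))
```

```bash
cat >> h.py <<'E'
PHI=np.radians(3.1)
def go(x,y,z,yaw=None):
    """tool-frame shift in cm from now to a world target, and the yaw first needed (deg); shift given after that yaw"""
    s=sense();R=np.array(s["ee_rot"]);a=np.degrees(np.arctan2(R[1,0],R[0,0]))
    yaw=a if yaw is None else yaw;w=np.radians(yaw);d=np.array([x,y,z])-s["eef_pos"]
    c,q=np.cos(w),np.sin(w);Q=np.array([[c,q,0],[q,-c,0],[0,0,-1.]])
    print("now",np.round(s["eef_pos"],1),"yaw",round(a,2),"| yaw row",round(a-yaw,2),"shift cm",np.round(Q.T@d/10,2))
E
python3 -c "
from h import *
go(425,-22,150,3.1)"
```

```text
now [ 170.5 -496.5  248.7] yaw 18.95 | yaw row 15.85 shift cm [ 27.97 -46.01   9.87]
```

```bash
python3 -m handwheel '[[0,0,0,0,8],[0,0,0,0,7.85],[0,3,-5,0,0],[0,3,-5,0,0],[0,3,-5,0,0],[0,3,-5,0,0],[0,3,-5,0,0],[0,3,-5,0,0]]'; python3 -c "
from h import *
go(425,-22,57,3.1)"
```

```text
t: 2.2
eef_pos: [334.7, -185.7, 249.0]
ee_rot: [[0.999, 0.054, 0.001], [0.054, -0.999, -0.001], [0.001, 0.001, -1.0]]
contact_force: [0.6, -0.8, 0.4]
finger_gap: 16.3
grasp_force: 0.0
now [ 334.7 -185.7  249. ] yaw 3.07 | yaw row -0.03 shift cm [  9.91 -15.85  19.2 ]
```

```bash
python3 -m handwheel '[[0,2.5,-4,2.5,0],[0,2.5,-4,2.5,0],[0,2.5,-4,2.5,0],[0,2.4,-3.9,2.5,0],[0,0,0,4,0],[0,0,0,4,0],[0,0,0,1.2,0],[0,0,0,0,0]]'; python3 - <<'E'
from h import *
go(455,-20,57,3.1)
cv2.imwrite("pics/side1.png",camera("side")[130:330,220:500].repeat(2,0).repeat(2,1))
E
```

```text
t: 3.2
eef_pos: [424.3, -23.3, 56.7]
ee_rot: [[0.999, 0.054, -0.001], [0.054, -0.999, 0.0], [-0.001, -0.0, -1.0]]
contact_force: [0.1, -0.7, -0.0]
finger_gap: -0.0
grasp_force: 0.0
now [424.3 -23.3  56.7] yaw 3.09 | yaw row -0.01 shift cm [ 3.08 -0.16 -0.03]
```

View pics/side1.png

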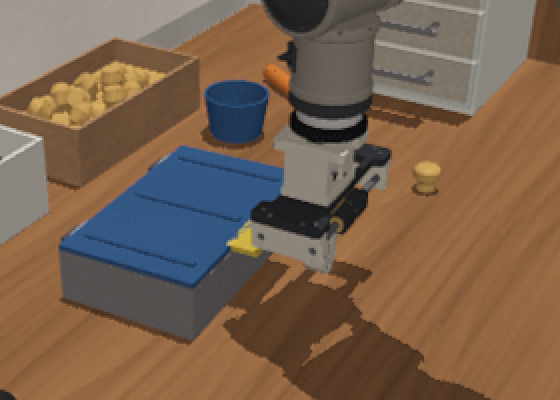

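The closed fingers stand just in front of the yellow tab, with the body clear above the lid.

```bash
python3 -m handwheel '[[0,1.5,0,0,0],[0,1.3,0,0,0],[0,0.2,0,0,0],[0,0.2,0,0,0],[0,0.2,0,0,0],[0,0.1,0,0,0],[0,0.1,0,0,0],[0,0,0,0,0]]'
```

```text
t: 4.25
eef_pos: [460.2, -21.2, 56.7]
ee_rot: [[0.999, 0.054, -0.0], [0.054, -0.999, -0.0], [-0.0, 0.0, -1.0]]
contact_force: [-0.6, -0.6, -0.5]
finger_gap: 0.7
grasp_force: 0.0
```

```bash
python3 -m handwheel '[[0,0.1,0,0,0],[0,0.1,0,0,0],[0,0.1,0,0,0],[0,0,0,0,0],[0,0,0,0,0],[0,0,0,0,0],[0,0,0,0,0],[0,0,0,0,0]]'
```

```text
t: 5.25
eef_pos: [461.5, -21.0, 56.2]
ee_rot: [[0.999, 0.054, -0.004], [0.054, -0.999, 0.0], [-0.004, -0.0, -1.0]]
contact_force: [-5.4, -2.9, -0.3]
finger_gap: 0.4
grasp_force: 2.8
```

```bash
python3 -m handwheel '[[0,0.1,0,0,0],[0,0.1,0,0,0],[0,0.05,0,-0.2,0],[0,0,0,-0.2,0],[0,0,0,-0.2,0],[0,0,0,-0.2,0],[0,0,0,-0.2,0],[0,0,0,0,0]]'
```

```text
t: 6.25
eef_pos: [462.0, -20.9, 65.6]
ee_rot: [[0.998, 0.055, -0.009], [0.055, -0.998, 0.0], [-0.009, -0.001, -1.0]]
contact_force: [-11.6, -5.2, 0.5]
finger_gap: 0.5
grasp_force: 5.4
```

```bash
python3 - <<'E'
from h import *
a=camera("side")[180:300,280:440];b=camera("top")[170:290,235:395]
cv2.imwrite("pics/c2.png",cv2.resize(np.hstack([a,b]),None,fx=2.5,fy=2.5,interpolation=cv2.INTER_CUBIC))
E
```

```text
(no output)
```

View pics/c2.png

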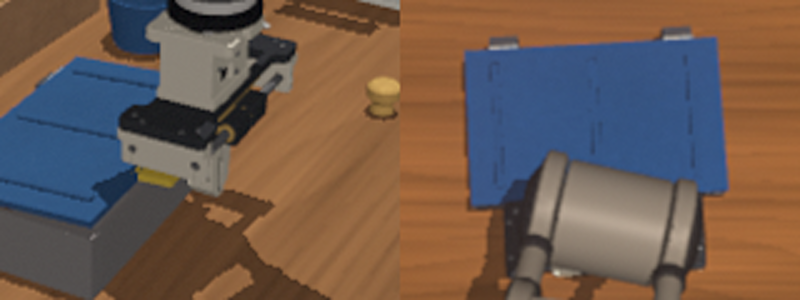

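```bash
python3 - <<'E'
from h import *
np.set_printoptions(precision=2,suppress=True)
S=camera("side");m=cv2.inRange(cv2.cvtColor(S,cv2.COLOR_BGR2HSV),(22,150,80),(35,255,255))[225:275,320:380]
ys,xs=np.nonzero(m);print(xs.min()+320,xs.max()+320,ys.min()+225,ys.max()+225)
S0=cv2.imread("pics/side0.png")
for I in(S0,S):
  m=cv2.inRange(cv2.cvtColor(I,cv2.COLOR_BGR2HSV),(100,100,40),(125,255,255))[195:290,240:345]
  ys,xs=np.nonzero(m);print(ys.max()+195,xs[ys.argmax()]+240,xs.min()+240)
s=sense();print(s["contact_force"],s["torque"],s["eef_pos"])
for h in(0,10,20): print(h,proj("side",[471.5,30,60+h]))
E
```

```text
335 350 248 254
273 314 250
270 314 250
[-10.63  -5.09   0.03] [-0.71  1.6   0.07] [462.04 -20.93  65.56]
0 [347.88 258.26]
10 [348.   254.12]
20 [348.12 249.95]
```

The lid rose with the finger: the tab's lower corner went from row 257 to 254, about 9 mm. Friction is carrying it, so I will follow the arc.

```bash
python3 -m handwheel '[[0,0.03,0,-0.4,0],[0,0.03,0,-0.4,0],[0,0.05,0,-0.4,0],[0,0.05,0,-0.4,0],[0,0.07,0,-0.4,0],[0,0.08,0,-0.4,0],[0,0.09,0,-0.4,0],[0,0,0,0,0]]'
```

```text
t: 7.4
eef_pos: [466.2, -20.7, 93.8]
ee_rot: [[0.998, 0.055, -0.008], [0.055, -0.999, 0.0], [-0.008, -0.001, -1.0]]
contact_force: [-11.4, -4.0, 3.0]
finger_gap: 0.6
grasp_force: 5.6
```

```bash
python3 -m handwheel '[[0,0.17,0,-0.78,0],[0,0.2,0,-0.78,0],[0,0.24,0,-0.77,0],[0,0.28,0,-0.76,0],[0,0.32,0,-0.75,0],[0,0.36,0,-0.74,0],[0,0.38,0,-0.72,0],[0,0,0,0,0]]'; python3 - <<'E'
from h import *
S=camera("side");T=camera("top")
cv2.imwrite("pics/c3.png",cv2.resize(np.hstack([S[140:300,230:430],T[150:310,215:415]]),None,fx=2,fy=2,interpolation=cv2.INTER_CUBIC))
E
```

```text
t: 8.4
eef_pos: [487.4, -19.4, 147.7]
ee_rot: [[0.999, 0.055, -0.004], [0.055, -0.999, 0.0], [-0.004, -0.0, -1.0]]
contact_force: [-9.0, -1.0, 5.8]
finger_gap: 0.5
grasp_force: 4.3
```

View pics/c3.png

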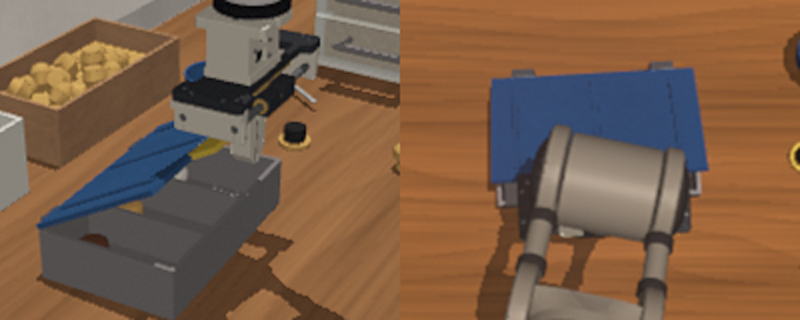

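The lid is up about 0.45 rad and follows the finger. The left pocket holds the wood knob and the middle one looks like brass.

```bash
python3 -m handwheel '[[0,0.54,0,-0.94,0],[0,0.6,0,-0.9,0],[0,0.65,0,-0.86,0],[0,0.7,0,-0.82,0],[0,0.75,0,-0.78,0],[0,0.8,0,-0.73,0],[0,0.83,0,-0.69,0],[0,0,0,0,0]]'
```

```text
t: 9.5
eef_pos: [539.2, -17.2, 205.5]
ee_rot: [[0.999, 0.054, 0.003], [0.054, -0.999, -0.001], [0.003, 0.001, -1.0]]
contact_force: [0.6, 0.1, 1.7]
finger_gap: 0.3
grasp_force: 0.0
```

```bash
python3 -m handwheel '[[0,0.88,0,-0.6,0],[0,0.92,0,-0.55,0],[0,0.95,0,-0.5,0],[0,0.98,0,-0.45,0],[0,1,0,-0.4,0],[0,1.02,0,-0.35,0],[0,1.04,0,-0.3,0],[0,0,0,0,0]]'
```

```text
t: 10.5
eef_pos: [606.8, -13.5, 236.4]
ee_rot: [[0.999, 0.054, 0.002], [0.054, -0.999, -0.001], [0.002, 0.001, -1.0]]
contact_force: [-0.8, -0.7, 0.2]
finger_gap: 0.4
grasp_force: 0.0
```

```bash
python3 -m handwheel '[[0,1,0,0.1,0],[0,1,0,0.2,0],[0,1,0,0.2,0],[0,1,0,0.2,0],[0,1,0,0.2,0],[0,0.9,0,0.2,0],[0,0.8,0,0.2,0],[0,0,0,0,0]]'
```

```text
t: 11.5
eef_pos: [673.1, -9.6, 222.9]
ee_rot: [[0.999, 0.054, 0.0], [0.054, -0.999, -0.0], [0.0, 0.0, -1.0]]
contact_force: [0.1, 0.1, -0.3]
finger_gap: 0.4
grasp_force: 0.0
```

```bash
python3 -m handwheel '[[0,0.3,0,0,0],[0,0.3,0,0,0],[0,0.3,0,0,0],[0,0.2,0,0,0],[0,0.2,0,0,0],[0,0.2,0,0,0],[0,0.1,0,0,0],[0,0.1,0,0,0]]'; python3 - <<'E'
from h import *
S=camera("side");T=camera("top")
cv2.imwrite("pics/c4.png",cv2.resize(np.hstack([S[100:300,220:420],T[130:330,215:415]]),None,fx=2,fy=2,interpolation=cv2.INTER_CUBIC))
E
```

```text
t: 12.5
eef_pos: [689.3, -8.7, 223.3]
ee_rot: [[0.999, 0.054, -0.001], [0.054, -0.999, -0.0], [-0.001, 0.0, -1.0]]
contact_force: [-4.4, 0.7, -0.3]
finger_gap: 0.7
grasp_force: 2.0
```

View pics/c4.png

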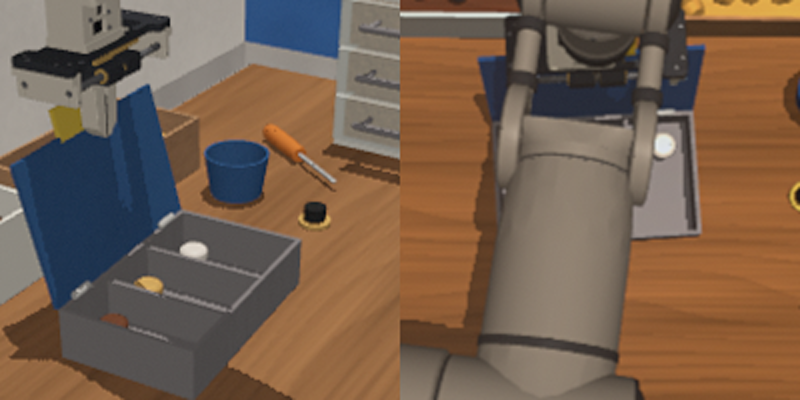

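White stands in the right pocket, brass in the middle, wood in the left. The lid is a little past upright, so I push gently on until the force shows the stop.

```bash
python3 -m handwheel '[[0,0.1,0,0,0],[0,0.1,0,0,0],[0,0.1,0,0,0],[0,0.1,0,0,0],[0,0,0,0,0],[0,0,0,0,0],[0,0,0,0,0],[0,0,0,0,0]]'
```

```text
t: 13.6
eef_pos: [690.1, -8.7, 223.1]
ee_rot: [[0.998, 0.054, -0.009], [0.054, -0.999, -0.0], [-0.009, -0.0, -1.0]]
contact_force: [-17.4, -1.0, 4.4]
finger_gap: 0.4
grasp_force: 8.8
```

The lid is on its stop: 4 mm commanded gave only 0.8 mm of motion, at 17 N. I back off, turn the tool 90° and check the lid.

```bash
python3 -m handwheel '[[1,-3,0,0,0],[1,-6,0,0,0],[1,-6,0,0,0],[1,-6,0,0,0],[1,-4,0,0,-10],[1,0,0,0,-10],[1,0,0,0,-10],[1,0,0,0,-10]]'; python3 - <<'E'
from h import *
S=camera("side");cv2.imwrite("pics/c5.png",S[100:340,220:460].repeat(2,0).repeat(2,1))
go(410.5,303.5,120,93.1)
print([proj("side",[662+49+dx,-9+s*131-.054*s*0,60+184]) for s in(1,) for dx in (0,)])
E
```

```text
t: 14.6
eef_pos: [444.8, -22.2, 224.2]
ee_rot: [[0.726, 0.687, 0.004], [0.687, -0.726, -0.001], [0.002, 0.003, -1.0]]
contact_force: [-0.5, -0.7, -0.4]
finger_gap: 75.8
grasp_force: 0.0
now [444.7 -22.2 224.1] yaw 43.82 | yaw row -49.28 shift cm [32.71 -1.66 10.41]
[array([220.11825114, 165.3958314 ])]
```

View pics/c5.png

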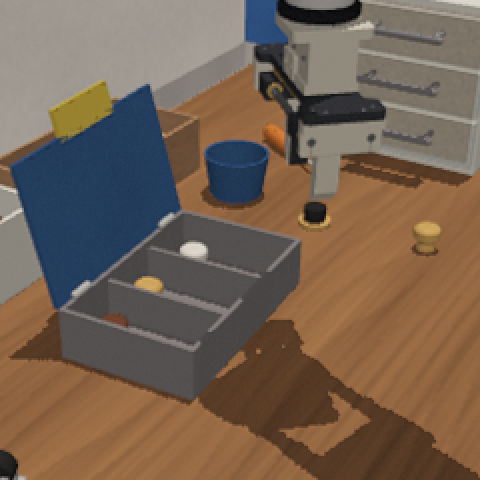

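The lid stands open by itself. Next is the white knob.

```bash
python3 -m handwheel '[[1,0,0,1,-10],[1,0,0,1,-10],[1,0,0,1,-10],[1,0,0,1,-9.6],[1,0,0,1,-9.6],[1,5.5,0,1.5,0],[1,5.5,0,1.5,0],[1,5.5,-0.8,1.5,0]]'; python3 - <<'E'
from h import *
go(410.5,303.5,70,93.1)
c,s_=np.cos(PHI),np.sin(PHI);H=np.array([662,-9,60.])
for th in(1.6,1.7,1.83):
    for y in(50,-50):
        u,w=-190*np.cos(th),190*np.sin(th);print(th,proj("side",H+[u*c-y*s_,u*s_+y*c,w]).round(1))
E
```

```text
t: 15.65
eef_pos: [430.5, 144.2, 128.5]
ee_rot: [[-0.036, 0.999, 0.004], [0.999, 0.036, 0.001], [0.001, 0.004, -1.0]]
contact_force: [0.9, -0.8, -0.3]
finger_gap: 91.9
grasp_force: 0.0
now [430.5 144.2 128.5] yaw 92.08 | yaw row -1.02 shift cm [16.01 -1.13  5.85]
1.6 [264. 154.]
1.6 [290.2 138.8]
1.7 [256.3 153. ]
1.7 [282.9 138. ]
1.83 [246.8 153.1]
1.83 [273.7 138.3]
```

The tab corner columns (246 and 274) match 1.83 rad, so the lid is on its stop.

```bash
python3 -m handwheel '[[1,5,-0.4,1.5,-1],[1,5,-0.4,1.5,0],[1,4,-0.3,1.5,0],[1,2,0,1.3,0],[1,0,0,0,0],[1,0,0,0,0],[1,0,0,0,0],[1,0,0,0,0]]'; python3 - <<'E'
from h import *
go(410.5,303.5,25,93.1)
for c in("side","top"):
    S=camera(c)
    for r in outline_of(c,"knob_white")[:3]: print(c,round(r["p"],2),r["position"],r["mask"].sum())
E
```

```text
t: 16.65
eef_pos: [410.4, 301.0, 70.9]
ee_rot: [[-0.056, 0.998, 0.001], [0.998, 0.056, 0.0], [0.0, 0.001, -1.0]]
contact_force: [0.1, -0.3, 0.4]
finger_gap: 92.0
grasp_force: 0.0
now [410.4 301.   70.9] yaw 93.22 | yaw row 0.12 shift cm [0.25 0.02 4.59]
top 0.63 [189.4, 228.1] 214
top 0.52 [199.8, 285.2] 33
```

```bash
python3 -m handwheel '[[1,0.25,0,1.5,0],[1,0,0,1.5,0],[1,0,0,1.3,0],[1,0,0,0.3,0],[0,0,0,0,0],[0,0,0,0,0],[0,0,0,0,0],[0,0,0,0,0]]'
```

```text
t: 17.85
eef_pos: [409.9, 304.3, 24.7]
ee_rot: [[-0.058, 0.998, 0.001], [0.998, 0.058, 0.0], [0.0, 0.001, -1.0]]
contact_force: [-0.4, 0.0, 0.7]
finger_gap: 56.9
grasp_force: 0.0
```

```bash
python3 -m handwheel '[[0,0,0,0,0],[0,0,0,0,0],[0,0,0,-1,0],[0,0,0,-2.5,0],[0,0,0,-2.5,0],[0,0,0,-2.5,0],[0,0,0,-2.5,0],[0,0,0,0,0]]'; python3 - <<'E'
from h import *
c,s_=np.cos(PHI),np.sin(PHI)
C=np.array([662-80*c,-9-80*s_]);P=lambda x,y:C+[x*c-y*s_,x*s_+y*c]
T=camera("top")
for n,y in(("brass",0),("white",-85)):
    print(n,"expect",P(45,y).round(1),"target",P(-25,y).round(1))
for n in("stock_white_mid","stock_brass_mid","stock_wood_mid"):
    for cam in("top","side"):
        if cam=="side" and n=="stock_white_mid": camera("side")
        for r in outline_of(cam,n)[:3]: print(n,cam,round(r["p"],2),r["position"],atz(cam,r["position"],26).round(1))
go(*P(-25,-85),110,93.1)
E
```

```text
t: 18.85
eef_pos: [410.8, 304.8, 136.5]
ee_rot: [[-0.058, 0.998, 0.004], [0.998, 0.058, 0.002], [0.002, 0.004, -1.0]]
contact_force: [1.0, 0.0, -1.0]
finger_gap: 32.1
grasp_force: 30.0
brass expect [627.1 -10.9] target [557.2 -14.7]
white expect [631.6 -95.8] target [561.8 -99.6]
stock_white_mid top 0.66 [345.8, 202.2] [ 629.9 -101.3   26. ]
stock_white_mid top 0.17 [142.8, 229.4] [554.4 430.2  26. ]
stock_brass_mid top 0.52 [310.9, 202.3] [629.   -8.9  26. ]
stock_brass_mid side 0.49 [257.1, 222.7] [761.8 -36.9  26. ]
stock_wood_mid top 0.52 [276.8, 207.8] [613.7  81.   26. ]
stock_wood_mid top 0.5 [141.8, 230.8] [550.7 432.7  26. ]
stock_wood_mid side 0.52 [362.7, 169.0] [ 699.4 -460.3   26. ]
stock_wood_mid side 0.15 [256.9, 225.6] [753.2 -25.3  26. ]
now [409.4 304.  133.6] yaw 93.3 | yaw row 0.2 shift cm [-41.12  13.03   2.36]
```

The grip is good (32 mm, 30 N) and the stock knobs confirm the pockets. I carry the white knob to the right pocket.

```bash
python3 -m handwheel '[[0,-3,0.8,0,0],[0,-5.5,1.7,0,0],[0,-5.5,1.7,0,0],[0,-5.5,1.7,0,0],[0,-5.5,1.7,0,0],[0,-5.5,1.7,0,0],[0,-5.5,1.9,0,0],[0,-4,1.8,0,0]]'; python3 -c "
from h import *
go(561.8,-99.6,31,93.1)"
```

```text
t: 20.25
eef_pos: [563.0, -90.1, 134.0]
ee_rot: [[-0.056, 0.998, -0.0], [0.998, 0.056, -0.0], [-0.0, -0.0, -1.0]]
contact_force: [0.6, 0.7, -1.3]
finger_gap: 32.6
grasp_force: 30.0
now [563.  -90.1 134. ] yaw 93.21 | yaw row 0.11 shift cm [-0.94 -0.17 10.3 ]
```

```bash
python3 -m handwheel '[[0,-1,-0.2,1.3,0],[0,0,0,2.5,0],[0,0,0,2.5,0],[0,0,0,2,0],[0,0,0,1.2,0],[0,0,0,0.6,0],[0,0,0,0.2,0],[0,0,0,0,0]]'; python3 -c "
from h import *
go(561.8,-99.6,31,93.1)"
```

```text
t: 21.25
eef_pos: [561.5, -97.8, 31.9]
ee_rot: [[-0.058, 0.998, 0.001], [0.998, 0.058, -0.0], [-0.0, 0.001, -1.0]]
contact_force: [0.2, 0.1, -0.2]
finger_gap: 32.3
grasp_force: 30.0
now [561.5 -97.8  31.9] yaw 93.3 | yaw row 0.2 shift cm [-0.18  0.03  0.09]
```

```bash
python3 -m handwheel '[[0,0,0,0.15,0],[0.5,0,0,0,0],[0.5,0,0,0,0],[0.5,0,0,0,0],[0.5,0,0,-1,0],[0.5,0,0,-3,0],[0.5,0,0,-4,0],[0.5,0,0,-3,0]]'; python3 - <<'E'
from h import *
go(417,-310,120,93.1)
S=camera("side")
for n in("knob_white","knob_brass"):
    for r in outline_of("side",n)[:3]: print(n,round(r["p"],2),r["position"])
print(proj("side",[562,-99,21]).round(),proj("side",[632,-97,21]).round())
E
```

```text
t: 22.25
eef_pos: [561.6, -97.9, 142.3]
ee_rot: [[-0.058, 0.998, 0.002], [0.998, 0.058, -0.001], [-0.001, 0.002, -1.0]]
contact_force: [0.5, 0.7, 1.2]
finger_gap: 45.7
grasp_force: 0.0
now [561.6 -97.9 142.3] yaw 93.3 | yaw row 0.2 shift cm [-20.4  -15.58   2.23]
knob_white 0.5 [342.3, 232.5]
knob_white 0.31 [285.2, 227.9]
knob_brass 0.59 [432.3, 219.3]
[341. 236.] [315. 228.]
```

The white knob stands in its pocket: found at (342,232) in the side view, expected (341,236). Next is brass.

```bash
python3 -m handwheel '[[1,-2.5,-2,0,0],[1,-4.5,-3.5,0,0],[1,-4.5,-3.5,0,0],[1,-4.5,-3.5,0.5,0],[1,-3,-2.3,2,0],[1,-1.4,-0.7,2,0],[1,0,0,2,0],[1,0,0,0,0]]'; python3 -c "
from h import *
go(416.5,-310,25,93.1)"
```

```text
t: 23.4
eef_pos: [416.8, -309.4, 72.9]
ee_rot: [[-0.057, 0.998, -0.004], [0.998, 0.057, 0.004], [0.004, -0.003, -1.0]]
contact_force: [-0.2, -0.7, 0.3]
finger_gap: 91.4
grasp_force: 0.0
now [ 416.8 -309.4   72.9] yaw 93.27 | yaw row 0.17 shift cm [-0.06 -0.03  4.79]
```

```bash
python3 -m handwheel '[[1,-0.05,0,1.6,0],[1,0,0,1.6,0],[1,0,0,1.2,0],[1,0,0,0.4,0],[0,0,0,0,0],[0,0,0,0,0],[0,0,0,0,0],[0,0,0,0,0]]'
```

```text
t: 24.4
eef_pos: [418.3, -311.0, 27.2]
ee_rot: [[-0.058, 0.998, 0.0], [0.998, 0.058, -0.001], [-0.001, 0.0, -1.0]]
contact_force: [0.4, -0.2, -0.1]
finger_gap: 56.6
grasp_force: 0.0
```

```bash
python3 -m handwheel '[[0,0,0,0,0],[0,0,0,0,0],[0,0,0,0,0],[0,0,0,-1,0],[0,0,0,-3,0],[0,0,0,-3,0],[0,0,0,-3,0],[0,0,0,0,0]]'; python3 -c "
from h import *
go(557.2,-14.7,130,93.1)"
```

```text
t: 25.4
eef_pos: [419.3, -311.8, 129.6]
ee_rot: [[-0.058, 0.998, 0.004], [0.998, 0.058, -0.004], [-0.004, 0.004, -1.0]]
contact_force: [-0.1, -0.4, -0.9]
finger_gap: 32.1
grasp_force: 30.0
now [ 419.3 -311.8  129.6] yaw 93.31 | yaw row 0.21 shift cm [28.92 15.38 -0.04]
```

```bash
python3 -m handwheel '[[0,2.5,1.4,0,0],[0,5,2.7,0,0],[0,5,2.7,0,0],[0,5,2.7,0,0],[0,5,2.7,0,0],[0,4,2.1,0,0],[0,2.4,1,0,0],[0,0,0,0,0]]'; python3 -c "
from h import *
go(557.2,-14.7,32.5,93.1)"
```

```text
t: 26.4
eef_pos: [554.0, -11.7, 125.8]
ee_rot: [[-0.061, 0.998, -0.002], [0.998, 0.061, 0.0], [0.0, -0.002, -1.0]]
contact_force: [-0.0, 0.3, -0.2]
finger_gap: 32.4
grasp_force: 30.0
now [554.  -11.7 125.8] yaw 93.48 | yaw row 0.38 shift cm [-0.31  0.3   9.33]
```

```bash
python3 -m handwheel '[[0,-0.3,0.2,1.5,0],[0,0,0,2.5,0],[0,0,0,2,0],[0,0,0,1.6,0],[0,0,0,1,0],[0,0,0,0.5,0],[0,0,0,0.2,0],[0,0,0,0,0]]'; python3 -c "
from h import *
go(557.2,-14.7,31,93.1)"
```

```text
t: 27.4
eef_pos: [556.7, -16.4, 34.3]
ee_rot: [[-0.058, 0.998, 0.001], [0.998, 0.058, -0.0], [-0.0, 0.001, -1.0]]
contact_force: [0.2, -0.1, -0.5]
finger_gap: 32.6
grasp_force: 30.0
now [556.7 -16.4  34.3] yaw 93.31 | yaw row 0.21 shift cm [0.17 0.05 0.33]
```

```bash
python3 -m handwheel '[[0,0,0,0.25,0],[0,0,0,0,0],[0.5,0,0,0,0],[0.5,0,0,0,0],[0.5,0,0,0,0],[0.5,0,0,-1,0],[0.5,0,0,-3,0],[0.5,0,0,-4,0]]'
```

```text
t: 28.4
eef_pos: [555.9, -16.3, 112.1]
ee_rot: [[-0.058, 0.998, -0.002], [0.998, 0.058, 0.0], [0.0, -0.002, -1.0]]
contact_force: [0.5, 0.0, 0.0]
finger_gap: 45.7
grasp_force: 0.0
```

```bash
python3 -m handwheel '[[0.5,0,0,-3,0],[0.5,-2.5,-2.5,0,0],[0.5,-4,-4,0,0],[0.5,-4,-4,0,0],[0.5,-4,-3,0,0],[0.5,-4,0,0,0],[0.5,-4,0,0,0],[0.5,-3,0,0,0]]'; python3 - <<'E'
from h import *
S=camera("side");T=camera("top")
cv2.imwrite("pics/c6.png",cv2.resize(np.hstack([S[130:390,200:450],T[150:410,170:440]]),None,fx=1.5,fy=1.5,interpolation=cv2.INTER_CUBIC))
E
```

```text
t: 29.4
eef_pos: [436.4, -280.6, 142.3]
ee_rot: [[-0.057, 0.998, 0.001], [0.998, 0.057, -0.001], [-0.001, 0.001, -1.0]]
contact_force: [0.3, -0.2, -0.9]
finger_gap: 45.8
grasp_force: 0.0
```

View pics/c6.png

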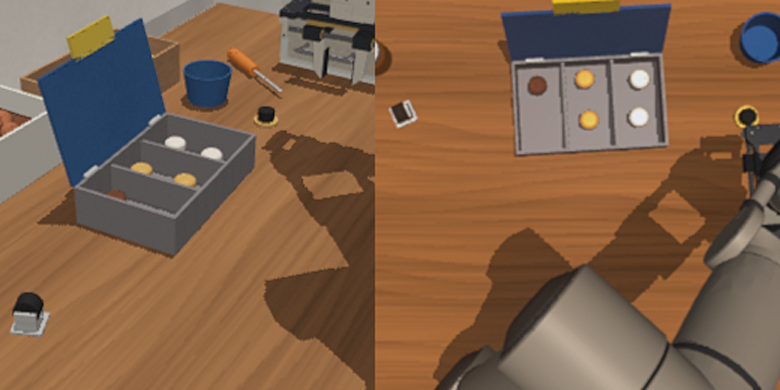

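Two white knobs stand in the right pocket (crop 639,79 and 638,117) and two brass in the middle one (585,79 and 588,120). The lid is open, the things around it are in place, and the arm is clear.

```bash
python3 -c "
from plant import *
print(job_done())"
```

```text
the job is handed in; nothing more can be done
None
```

The job is handed in: the lid rests open on its stop (highest force I read was about 18 N), the white knob is in the right pocket with its match, the brass knob is in the middle pocket with its match, and I left everything else alone; no verdict came back.

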